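# Seat and lock the bayonet lid of a bench steriliser

## Task

The lid has been laid on the bench steriliser but is not home: its tabs are riding on top of the collar's lugs. Turn it clockwise (seen from above) until it drops into the gaps, then keep it pressed down against the springy seal, and, without forcing it, turn it on clockwise until the red arrow stands on the red line on the collar. Leave it locked and level, and do not disturb the other things on the bench.

Things in the scene. Friction and masses are not known exactly. Their poses are not given: they have to be found in the camera images.
- steriliser: round aluminium bench steriliser, black base, dark grey collar, 252 mm across, 200 mm high, fixed to the bench (z = 0). Origin: centre of its underside, z up; the red lock line is on its -x side. Collar ring 113 to 126 mm from the axis, top at 200 mm. Black carrying handles reach 153 mm out at +y and -y, 110 to 140 mm high.
- lug (a point): one of the collar's four lugs (inner edge, top face, -x side). They reach in to 97 mm from the axis, are 40 degrees wide, 8 mm thick (192 to 200 mm high), centred on the steriliser's +x, +y, -x, -y, with gaps of 50 degrees between. Greased, so slippery; they also guide the lid's round body sideways (3 mm play).
- seal (a joint): springy seal in the mouth: 0 free, grows as the lid squeezes it (m), up to 0.009. The dropped lid alone gives about 0.002: its tabs then stand 3 mm too high to pass under the lugs. About 6 N more brings them level with the lugs' undersides, about 14 N more gives 0.009 (1 mm per 2 N).
- lid: loose round aluminium lid, about 0.7 kg. Origin: centre of its underside, z up; flat top (deck) 32 mm higher, 94 mm radius. Yaw in the steriliser's frame: starts 1.1 to 1.5 rad, drops at 0.785 +-0.12, locked at 0 (no stop there). Origin height above the steriliser's: 186 mm riding on the lugs, about 174 dropped, 171 locked (stays down by itself), 167 lowest.
- lid_tab (a point): outer top edge of the lid tab under the arrow. Four tabs stick out to 107 mm from the lid's axis, 36 degrees wide, 14 to 21 mm above its underside, centred on the lid's +x, +y, -x, -y.
- gauge (a point): centre of the round gauge's top, on the lid's axis: 54 mm across, 32 mm above the deck. A brass safety valve, 18 mm across and 22 mm high, stands 55 mm out on the lid's +x side.
- lid_arrow (a point): tip of the flat red arrow on the lid's deck, 92 mm from the lid's axis towards the lid's -x.
- lock_line (a point): middle of the red line, 26 mm long (radial) and 5 mm wide, on top of the collar, 111 mm from the steriliser's axis towards its -x: where the arrow must point at the end.
- drop_dot (a point): green dot, 12 mm across, on top of the collar, 119 mm from the axis, 45 degrees anticlockwise (seen from above) of the lock line: where the arrow points when the lid drops in.
- wing_a (a point): middle of the top of one black upright wing on the lid, 66 mm from the lid's axis towards its +y. The wing is 46 mm long (radial, 43 to 89 mm from the axis), 12 mm thick, 30 mm above the deck. Pushing it sideways turns the lid (about 10 to 18 N); a fingertip has room on the deck beside it.
- wing_b (a point): the same on the other wing, 66 mm from the lid's axis towards the lid's -y.
- white_bottle: white plastic jar with a black cap, 84 mm across, 165 mm high; origin at the centre of its underside. Not to be disturbed.
- amber_bottle: amber glass bottle with a red cap, 68 mm across, 150 mm high; origin at the centre of its underside. Not to be disturbed.
- notebook: blue notebook lying flat, 150 x 210 x 16 mm (x, y, z); origin at the centre of its underside. Not to be disturbed.
- timer: round white bench timer with a red knob, 60 mm across, 46 mm high; origin at the centre of its underside. Not to be disturbed.
There are look-alikes about, which are no part of the job. There is more than one size of the lid; the job needs the middle-sized.

How it is judged (in metres and radians):
On the way:
1. the lid has dropped between the lugs, level (z of lid in the frame of steriliser below 0.177 m and horizontal distance between lid and steriliser below 0.006 m and angle between lid's own z axis and vertical below 0.04 rad), for 0.1 s.
At the end, for the whole second after the job is handed in: the lid sits down in the collar with its tabs under the lugs (its origin below 175 mm above the steriliser's), level within 0.03 rad, at rest, and the tip of the red arrow is within 7 mm sideways of the middle of the red lock line (z of lid in the frame of steriliser below 0.175 m and horizontal distance between lid and steriliser below 0.006 m and angle between lid's own z axis and vertical below 0.03 rad and x of lid_arrow in the frame of steriliser below 0 m and y of lid_arrow in the frame of steriliser between -0.007 and 0.007 m and linear speed of lid below 0.01 m/s and angular speed of lid below 0.05 rad/s); the robot touches nothing.
It fails at once if the lid is forced against the steriliser with more than 120 N (contact force between lid and steriliser above 120 N).
It fails at once if the white bottle is disturbed (moved more than 25 mm or tipped) (distance of white_bottle from where it was at the start of the episode above 0.025 m).
It fails at once if the amber bottle is disturbed (moved more than 25 mm or tipped) (distance of amber_bottle from where it was at the start of the episode above 0.025 m).
It fails at once if the notebook is moved more than 25 mm (distance of notebook from where it was at the start of the episode above 0.025 m).
It fails at once if the timer is moved more than 25 mm (distance of timer from where it was at the start of the episode above 0.025 m).
It also fails if it takes over 54 s, if anything falls off the work surface, if the arm or the gripper's body presses on something with over 40 N, if the wrist force passes 120 N, or if a joint passes its speed limit or range.

## Robot

A 7-joint arm with a two-finger parallel gripper is mounted at the origin on the work surface. World frame = base frame: x ahead of the robot, y to its left, z up, the work surface at z = 0. Lengths are in mm, angles in rad, forces in N, time in s.
With the tool pointing down it reaches from about 400 to 875 mm from the base axis. Payload 19.3 kg.
Tool frame: the origin (TCP) lies on the centre line of the jaws, within the pads' length; the fingertips stand bot.tips_ahead ahead of it and the grasp point (between the pads) lies 8 mm behind it (bot.tips_ahead is the distance from the TCP to the fingertips, in mm); z points along the fingers, y is the direction in which the jaws open and shut (so a half turn about z gives the same grasp; the last joint's range is limited). The gripper opens to 85 mm and grips with 20 to 120 N. Pads are 22 mm wide; open, the fingers measure 114 mm over their backs; the gripper's body (76 mm by 85 mm) begins 54 mm behind the grasp point. The pads swing forward as they close: fully open they stand 13 mm farther back than shut.
Start: joints at [1.145, 0.521, -0.036, 1.599, 0.021, 1.021, -0.113], TCP at [217.685, -585.856, 213.391] pointing down, gripper open.
Joint ranges: [-2.91, 2.91], [-0.3, 2.13], [-1.5, 1.42], [0.17, 2.43], [-1.26, 4.41], [0.16, 1.93], [-2.52, 2.52]. Speed limits (rad/s): [1.89, 1.89, 2.39, 2.39, 3.01, 3.01, 3.01].

## Interface

Orientations are given as [roll, pitch, yaw] about the fixed x, y, z axes, in that order (R = Rz(yaw) Ry(pitch) Rx(roll)).
In Python, from plant import bot, imaging, spotter gives the robot as it stands.
- The arm moves only by the tool apply_moves, never from a script. Its argument "targets" is a list of rows, each an object of numbers: "ax", "ay", "az": the turn, a rotation vector about the tool's x, y, z in degrees; "tx", "ty", "tz": the shift along the tool's x, y, z in mm; "gripper": the finger opening in mm, from 0 to 85.4. In form: [{"ax": .., "ay": .., "az": .., "tx": .., "ty": .., "tz": .., "gripper": ..}, ...]. A call has 1 to 20 rows; each row is the pose to reach, as a shift and turn from the pose commanded when the call began, along the tool's axes at that moment; what a row does not reach only later rows make up. A row lasts 1/10 s, in which the tool goes at most 50 mm and 8.59 degrees, less where a joint would pass 70% of its speed; a pose out of reach is approached as far as the arm can. A call with a gripper value outside its range is refused whole. The fingers move at their own pace and stop on an object; "newtons" is the grip in N (left out, the last holds). Time passes only in rows, so rows that repeat a pose let the fingers close. It gives the time, the measured TCP pose, the force and the opening at its end, in the units of the state.
- bot.observe(): the state, without advancing time (a new reading comes with each control period).
- imaging.capture(name): name is "side" or "top" or "wrist"; returns a dict with "pixels" (384x512x3 uint8, red, green, blue), "fx", "fy", "cx", "cy" (pixels), "T" (4x4, takes a point from camera to world coordinates); the wrist camera has in their place "hand_eye" (4x4, takes a point from camera to tool coordinates, whose origin is the TCP and whose axes are the flange's). Camera axes: x right, y down, z forward; pixel columns grow to the right and rows downward; lengths in mm; the calibration is good to about 2 mm. A picture is of the moment at which its call begins: read the wrist's pose just before it. There is no depth.
- bot.finish_job(): hands the job in, once; it reports no verdict.
Trained networks look in a picture, given as the dict that the camera call returned (one of the last four; its "shot" number tells which), for a name from the list of things; names that differ only in an ending like _2 or _b are one class to them, and where a whole thing is asked for, a point or a joint stands for the part that bears it (a point fixed in the world has none). Each returns a list of dicts, best first, with "p" (0 to 1); they miss things now and then, are a little off and sometimes report something else, mostly with a low value. They report only what shows in the picture. A call takes as long as a camera call. They do not tell look-alikes from the thing itself.
- spotter.masks_of(query, picture): "pixels" (384x512 bool, what is visible of it) and "rect" ([centre column, centre row, width, height] in pixels, round what is visible of it).
The state is a dict: "time_s": time; "joint_pos": joint angles; "joint_velocities": joint speeds; "joint_efforts": joint torques, N m; "eef_pos": TCP position; "ee_rot": TCP orientation; "wrist_force": force on the tool from outside, world axes, zero at the start; "torque": the same for the moment, N m; "opening": opening from 0.0 (shut) to 1.0 (fully open).
Only numpy, scipy, OpenCV 4.12 (cv2) and the standard library are available. Lean on these libraries where they do the work, as an engineer would, in place of code of your own. Each camera call takes 0.05 s, during which the arm holds its last target.

## Working session

There is one attempt and no reset: what is moved stays moved. The work goes in short steps, Python scripts to look and compute and a tool call to move; the robot and the scene stay as the last step left them, time stands still between calls to the robot, and variables do not carry over. Pictures are saved under pics/ and viewed, and the job is handed in when it is done.

Besides the shell and the picture viewer there is one more tool, called as name(argument=value, ...), one argument or row to a line, values as JSON. apply_moves: Moves the arm, as the interface text tells. Its arguments: {"type":"object","properties":{"targets":{"type":"array","items":{"type":"object","properties":{"ax":{"type":"number"},"ay":{"type":"number"},"az":{"type":"number"},"tx":{"type":"number"},"ty":{"type":"number"},"tz":{"type":"number"},"gripper":{"type":"number"}}}},"newtons":{"type":"number"}},"required":["targets"]}

```bash
mkdir -p pics; ls
python3 - <<'E'
from plant import bot, imaging, spotter
import cv2, json, numpy as np
print(bot.observe(), bot.tips_ahead)
for n in ("top","side"):
    p=imaging.capture(n)
    cv2.imwrite(f"pics/{n}0.png", p["pixels"][:,:,::-1])
    print(n,p["fx"],p["fy"],p["cx"],p["cy"],np.round(p["T"],4).tolist(),p["shot"])
    np.savez(f"pics/{n}0.npz",**{k:v for k,v in p.items()})
    for q in ("lid","steriliser","lid_arrow","lock_line","drop_dot","wing_a","gauge"):
        try:
            print(q,[(round(d["p"],2),np.round(d["rect"],1).tolist()) for d in spotter.masks_of(q,p)])
        except Exception as e: print(q,e)
E
```

```text
pics
{'time_s': 0.0, 'joint_pos': array([ 1.14481291,  0.52200237, -0.0363437 ,  1.600025  ,  0.02123214,
        1.02108909, -0.11280249]), 'joint_velocities': array([-4.02248073e-04, -3.82435084e-04, -3.56905192e-05, -1.34416418e-03,
        1.47469896e-03,  1.42450831e-04,  1.39608389e-04]), 'joint_efforts': array([ 6.44838528e-04, -9.27101684e+01,  1.98048681e+00, -3.69917822e+01,
        1.79089140e-02,  8.32778140e-03,  7.61178853e-06]), 'eef_pos': array([ 217.53935776, -585.53002302,  212.82673704]), 'ee_rot': array([-3.14045930e+00,  1.00795508e-04,  3.55802259e-01]), 'wrist_force': array([ 0.00380358,  0.32047261, -0.11765604]), 'torque': array([-0.00491321,  0.03513982, -0.00155374]), 'opening': 0.9990257994787165} 11.0
top 442.66698368836154 442.66698368836154 252.71812608500215 191.7848355251051 [[0.0297, -0.9805, 0.194, 211.7175], [-0.9995, -0.031, -0.0038, 15.6988], [0.0097, -0.1938, -0.981, 1381.8384], [0.0, 0.0, 0.0, 1.0]] 1
lid [(0.69, [243.0, 150.2, 76.0, 77.8]), (0.66, [332.5, 158.8, 38.3, 41.3]), (0.64, [367.6, 288.4, 85.5, 86.5])]
steriliser [(0.95, [243.8, 158.2
[... 625 characters left out ...]
.2223, 0.5589, -0.7989, 835.8519], [0.013, -0.8176, -0.5757, 745.3182], [0.0, 0.0, 0.0, 1.0]] 2
lid [(0.7, [210.9, 183.2, 77.9, 47.2]), (0.65, [341.6, 180.9, 71.8, 41.3]), (0.57, [215.2, 214.2, 98.1, 104.8])]
steriliser [(0.8, [213.2, 215.3, 91.9, 104.7])]
lid_arrow [(0.95, [340.5, 185.1, 71.7, 39.9]), (0.78, [211.1, 180.8, 77.8, 45.5]), (0.3, [214.4, 214.8, 96.9, 100.2])]
lock_line [(0.83, [213.1, 215.2, 94.5, 98.2])]
drop_dot [(0.58, [213.8, 214.0, 96.5, 105.4])]
wing_a [(0.86, [341.9, 181.3, 74.1, 46.5]), (0.85, [211.2, 182.2, 80.5, 44.4])]
gauge [(0.93, [341.9, 183.4, 71.5, 44.0]), (0.8, [211.6, 182.7, 77.2, 44.6]), (0.56, [213.9, 212.9, 98.9, 105.6]), (0.54, [231.6, 351.5, 74.6, 58.7])]
```

Run:
```python
import cv2
a=cv2.imread("pics/top0.png")
cv2.imwrite("pics/top0b.png",cv2.resize(a,(800,600)))
cv2.imwrite("pics/top0c.png",cv2.resize(a[90:220,180:310],(600,600),interpolation=cv2.INTER_CUBIC))
a=cv2.imread("pics/side0.png")
cv2.imwrite("pics/side0b.png",cv2.resize(a,(800,600)))
cv2.imwrite("pics/side0c.png",cv2.resize(a[150:280,150:280],(600,600),interpolation=cv2.INTER_CUBIC))
```

```text
(no output)
```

View pics/top0b.png

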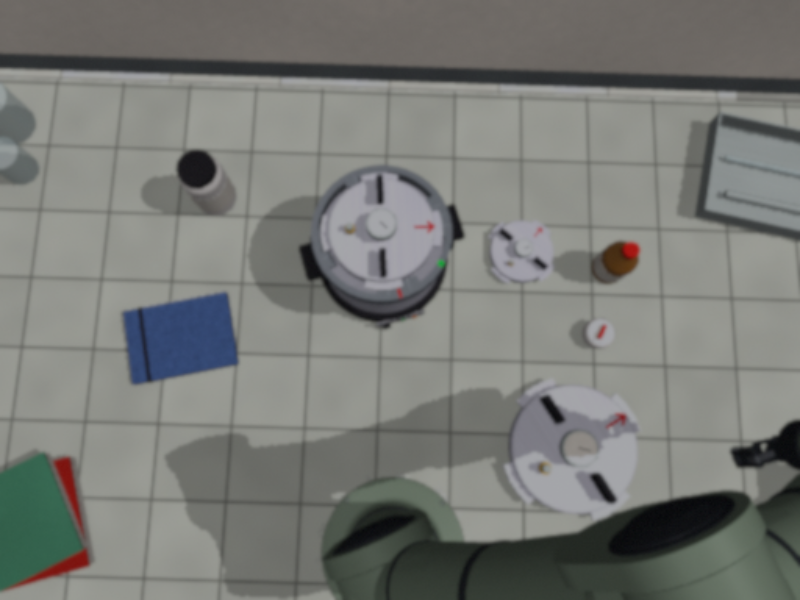

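View pics/top0c.png

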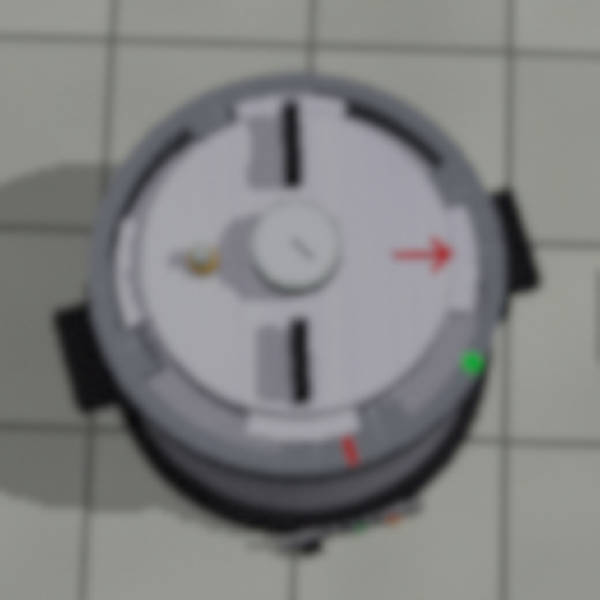

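View pics/side0b.png

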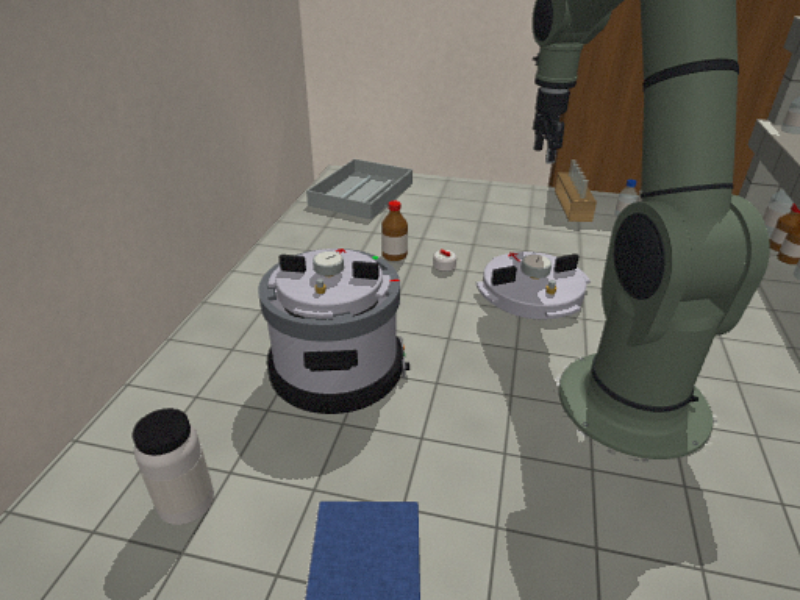

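View pics/side0c.png

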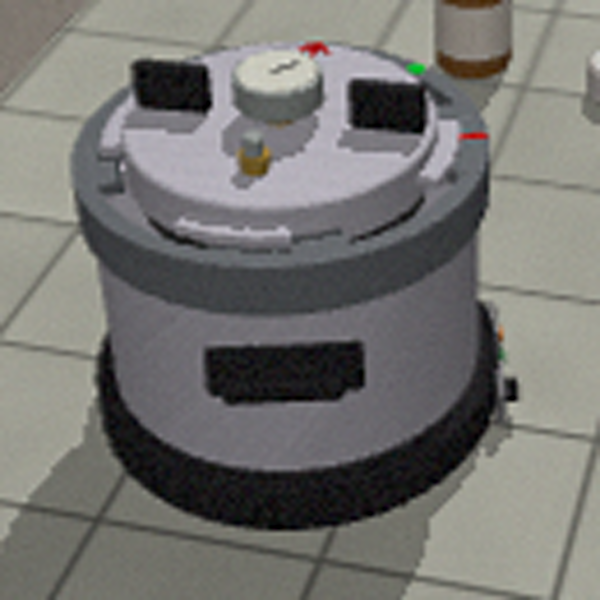

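The lid sits on the steriliser at image centre-left. In the 600 px top crop its arrow points right, with the tip at (453,254). The green dot is at (473,362) and the red line at (350,451). The other two lids, small and large, are look-alikes.

```bash
cat > h.py <<'E'
import numpy as np
def ray(p,u,v,z):
    T=np.array(p["T"]); d=T[:3,:3]@np.array([(u-p["cx"])/p["fx"],(v-p["cy"])/p["fy"],1]); o=T[:3,3]
    return o+d*(z-o[2])/d[2]
def proj(p,X):
    T=np.array(p["T"]); c=T[:3,:3].T@(np.array(X)-T[:3,3]); return np.array([p["fx"]*c[0]/c[2]+p["cx"],p["fy"]*c[1]/c[2]+p["cy"]])
E
python3 - <<'E'
import numpy as np,cv2
from h import *
from scipy.optimize import least_squares
p=np.load("pics/top0.npz"); im=p["pixels"].astype(int)
r,g,b=im[...,0],im[...,1],im[...,2]
sub=np.zeros(r.shape,bool); sub[90:220,180:310]=1
red=(r>g+50)&(r>b+50)&sub; gr=(g>r+40)&(g>b+40)&sub
for n,m in(("red",red),("green",gr)):
    k,l,s,c=cv2.connectedComponentsWithStats(m.astype(np.uint8))
    for i in range(1,k): print(n,s[i],c[i], c[i])
f=130/600
pts={"tip":(453,254,218),"gauge":(293,245,250),"dot":(473,362,200),"line":(350,451,200),"w_up":(292,144,248),"w_dn":(300,360,248)}
for n,(u,v,z) in pts.items(): print(n,np.round(ray(p,u*f+180-.4,v*f+90-.4,z),1))
E
```

```text
red [273 143   4   4  12] [274.75       144.66666667] [274.75       144.66666667]
red [254 185   3   5  10] [255.3 187.1] [255.3 187.1]
green [280 166   5   5  19] [281.84210526 168.15789474] [281.84210526 168.15789474]
tip [575.7 -53.4 218. ]
gauge [568.  41. 250.]
dot [514.6 -67.6 200. ]
line [458.1   4.1 200. ]
w_up [630.1  43.7 248. ]
w_dn [500.3  34.7 248. ]
```

apply_moves(
  targets=[
    {"tz": -50},
    {"tz": -100},
    {"tz": -137},
    {"tx": 545, "ty": -465, "tz": -137, "az": -119},
    {"tx": 545, "ty": -465, "tz": -137, "az": -119},
    {"tx": 545, "ty": -465, "tz": -137, "az": -119},
    {"tx": 545, "ty": -465, "tz": -137, "az": -119},
    {"tx": 545, "ty": -465, "tz": -137, "az": -119},
    {"tx": 545, "ty": -465, "tz": -137, "az": -119},
    {"tx": 545, "ty": -465, "tz": -137, "az": -119},
    {"tx": 545, "ty": -465, "tz": -137, "az": -119},
    {"tx": 545, "ty": -465, "tz": -137, "az": -119},
    {"tx": 545, "ty": -465, "tz": -137, "az": -119},
    {"tx": 545, "ty": -465, "tz": -137, "az": -119},
    {"tx": 545, "ty": -465, "tz": -137, "az": -119},
    {"tx": 545, "ty": -465, "tz": -137, "az": -119},
    {"tx": 545, "ty": -465, "tz": -137, "az": -119},
    {"tx": 545, "ty": -465, "tz": -137, "az": -119},
    {"tx": 545, "ty": -465, "tz": -137, "az": -119},
    {"tx": 545, "ty": -465, "tz": -137, "az": -119},
  ],
)

```text
$.targets[0]: bad value
```

apply_moves(
  targets=[
    {"ax": 0, "ay": 0, "az": 0, "tx": 0, "ty": 0, "tz": -50, "gripper": 85},
    {"ax": 0, "ay": 0, "az": 0, "tx": 0, "ty": 0, "tz": -100, "gripper": 85},
    {"ax": 0, "ay": 0, "az": 0, "tx": 0, "ty": 0, "tz": -137, "gripper": 85},
    {"ax": 0, "ay": 0, "az": -119, "tx": 545, "ty": -465, "tz": -137, "gripper": 85},
    {"ax": 0, "ay": 0, "az": -119, "tx": 545, "ty": -465, "tz": -137, "gripper": 85},
    {"ax": 0, "ay": 0, "az": -119, "tx": 545, "ty": -465, "tz": -137, "gripper": 85},
    {"ax": 0, "ay": 0, "az": -119, "tx": 545, "ty": -465, "tz": -137, "gripper": 85},
    {"ax": 0, "ay": 0, "az": -119, "tx": 545, "ty": -465, "tz": -137, "gripper": 85},
    {"ax": 0, "ay": 0, "az": -119, "tx": 545, "ty": -465, "tz": -137, "gripper": 85},
    {"ax": 0, "ay": 0, "az": -119, "tx": 545, "ty": -465, "tz": -137, "gripper": 85},
    {"ax": 0, "ay": 0, "az": -119, "tx": 545, "ty": -465, "tz": -137, "gripper": 85},
    {"ax": 0, "ay": 0, "az": -119, "tx": 545, "ty": -465, "tz": -137, "gripper": 85},
    {"ax": 0, "ay": 0, "az": -119, "tx": 545, "ty": -465, "tz": -137, "gripper": 85},
    {"ax": 0, "ay": 0, "az": -119, "tx": 545, "ty": -465, "tz": -137, "gripper": 85},
    {"ax": 0, "ay": 0, "az": -119, "tx": 545, "ty": -465, "tz": -137, "gripper": 85},
    {"ax": 0, "ay": 0, "az": -119, "tx": 545, "ty": -465, "tz": -137, "gripper": 85},
    {"ax": 0, "ay": 0, "az": -119, "tx": 545, "ty": -465, "tz": -137, "gripper": 85},
    {"ax": 0, "ay": 0, "az": -119, "tx": 545, "ty": -465, "tz": -137, "gripper": 85},
    {"ax": 0, "ay": 0, "az": -119, "tx": 545, "ty": -465, "tz": -137, "gripper": 85},
    {"ax": 0, "ay": 0, "az": -119, "tx": 545, "ty": -465, "tz": -137, "gripper": 85},
  ],
)

```text
time_s: 2.8
eef_pos: [566.5, 39.7, 350.2]
ee_rot: [-3.141, -0.0, 2.433]
wrist_force: [-1.2, -1.2, -0.1]
opening: 0.997
```

Run:
```python
from plant import bot, imaging, spotter
import cv2, numpy as np
s=bot.observe(); print(s["eef_pos"],s["ee_rot"],s["joint_pos"])
p=imaging.capture("wrist")
np.savez("pics/w1.npz",pos=s["eef_pos"],rot=s["ee_rot"],**p)
print(p["fx"],p["cx"],p["cy"],np.round(p["hand_eye"],3).tolist())
cv2.imwrite("pics/w1.png",cv2.resize(p["pixels"][:,:,::-1],(800,600),interpolation=cv2.INTER_CUBIC))
```

```text
[566.48635248  39.67172438 350.19626735] [-3.14121648e+00 -2.17456649e-04  2.43270329e+00] [ 0.3372974   0.38390494 -0.71267437  1.53787047  0.2558686   1.31575104
  0.45766706]
319.1691813776818 252.61944546790883 192.11433016956104 [[-0.0, -0.96, -0.28, 71.118], [1.0, -0.0, -0.0, 0.594], [0.0, -0.28, 0.96, -159.072], [0.0, 0.0, 0.0, 1.0]]
```

View pics/w1.png

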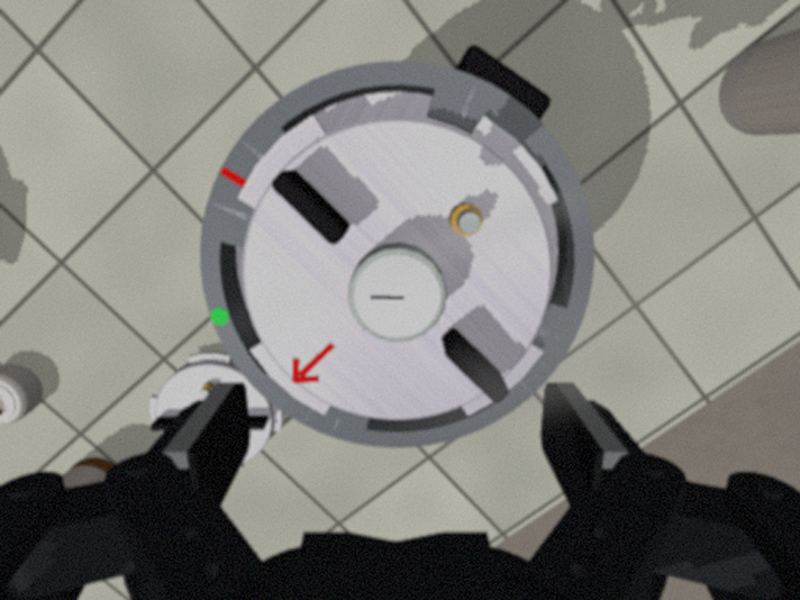

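In the wrist view the gauge is at (397,295), the arrow tip at (294,382), the green dot at (219,317) and the line at (233,178), all in 800 px coordinates. The jaws lie at about 45° to the wings.

```bash
cat >> h.py <<'E'
from scipy.spatial.transform import Rotation as Rn
def wrist(d):
    B=np.eye(4); B[:3,:3]=Rn.from_euler("xyz",d["rot"]).as_matrix(); B[:3,3]=d["pos"]
    return dict(T=B@d["hand_eye"],fx=float(d["fx"]),fy=float(d["fy"]),cx=float(d["cx"]),cy=float(d["cy"]))
def fit(p,obs,zl=186):
    """obs name->(u,v); fit steriliser xy,psi, lid xy, rel yaw"""
    from scipy.optimize import least_squares
    L={"gauge":(0,0,64),"tip":(-92,0,32),"valve":(55,0,54),"wa":(0,66,62),"wb":(0,-66,62)}
    S={"line":(-111,0,200),"dot":(-119*np.cos(np.pi/4),-119*np.sin(np.pi/4),200)}
    def pts(x):
        o={}
        for n in obs:
            if n in L: q=np.array(L[n],float); a=x[2]+x[5]; c=(x[3],x[4]); q[2]+=zl
            else: q=np.array(S[n]); a=x[2]; c=(x[0],x[1])
            o[n]=np.array([c[0]+np.cos(a)*q[0]-np.sin(a)*q[1],c[1]+np.sin(a)*q[0]+np.cos(a)*q[1],q[2]])
        return o
    def res(x):
        o=pts(x); r=[proj(p,o[n])-obs[n] for n in obs]
        return np.concatenate([np.ravel(r),[(x[0]-x[3])/3,(x[1]-x[4])/3]])
    s=least_squares(res,[567,40,.32,567,40,1.3 if zl>180 else 0.2]); 
    return s.x,{n:np.round(proj(p,q)-obs[n],1) for n,q in pts(s.x).items()}
E
python3 - <<'E'
from h import *
import cv2
d=np.load("pics/w1.npz"); p=wrist(d)
im=d["pixels"].astype(int); r,g,b=im[...,0],im[...,1],im[...,2]
for n,m in(("red",(r>g+60)&(r>b+60)),("green",(g>r+40)&(g>b+40))):
    k,l,s,c=cv2.connectedComponentsWithStats(m.astype(np.uint8))
    for i in range(1,k):
        if s[i][4]>15: print(n,s[i],np.round(c[i],1))
f=.64
obs={n:np.array(v)*f-.2 for n,v in {"gauge":(397,294),"tip":(294,382),"valve":(468,219),"line":(233,178),"dot":(219,317)}.items()}
x,r=fit(p,obs); print(np.round(x,3),r)
t=np.load("pics/top0.npz"); f=130/600
o2={n:np.array(v)*f+np.array([180,90])-.4 for n,v in {"gauge":(293,245),"tip":(453,254),"line":(350,451),"dot":(473,362),"wa":(300,360),"wb":(292,144)}.items()}
x,r=fit(t,o2); print(np.round(x,3),r)
E
```

```text
red [141 107  16  13  98] [148.8 112.9]
red [187 220  26  25 211] [196.7 234.8]
green [134 197  13  11 115] [140.  202.1]
[5.64281e+02 4.13510e+01 3.51000e-01 5.68023e+02 3.96650e+01 1.30700e+00] {'gauge': array([-0.6,  0.4]), 'tip': array([ 0.8, -1. ]), 'valve': array([-0.2,  0. ]), 'line': array([0.4, 1. ]), 'dot': array([-0.3, -0.7])}
[5.65216e+02 3.98710e+01 3.34000e-01 5.66364e+02 3.95280e+01 1.32000e+00] {'gauge': array([0.5, 0.6]), 'tip': array([-0.5,  0.6]), 'line': array([ 0.3, -0.8]), 'dot': array([-0.2,  0.5]), 'wa': array([ 0.3, -0.1]), 'wb': array([-0.5, -0.7])}
```

apply_moves(
  targets=[
    {"ax": 0, "ay": 0, "az": 0, "tx": 0, "ty": 0, "tz": 40, "gripper": 85},
    {"ax": 0, "ay": 0, "az": 0, "tx": 0, "ty": 0, "tz": 80, "gripper": 85},
    {"ax": 0, "ay": 0, "az": 0, "tx": 0, "ty": 0, "tz": 100, "gripper": 85},
    {"ax": 0, "ay": 0, "az": 0, "tx": 0, "ty": 0, "tz": 110, "gripper": 85},
    {"ax": 0, "ay": 0, "az": 0, "tx": 0, "ty": 0, "tz": 116, "gripper": 85},
    {"ax": 0, "ay": 0, "az": 0, "tx": 0, "ty": 0, "tz": 116, "gripper": 85},
    {"ax": 0, "ay": 0, "az": 0, "tx": 0, "ty": 0, "tz": 116, "gripper": 62},
    {"ax": 0, "ay": 0, "az": 0, "tx": 0, "ty": 0, "tz": 116, "gripper": 60},
    {"ax": 0, "ay": 0, "az": 0, "tx": 0, "ty": 0, "tz": 116, "gripper": 60},
  ],
  newtons=20,
)

```text
time_s: 3.75
eef_pos: [566.9, 39.9, 235.0]
ee_rot: [3.141, 0.001, 2.433]
wrist_force: [-0.3, -0.3, 0.4]
opening: 0.701
```

Run:
```python
from plant import bot, imaging, spotter
import cv2, numpy as np
s=bot.observe(); print(s["eef_pos"],s["ee_rot"],s["wrist_force"],s["opening"])
p=imaging.capture("wrist")
np.savez("pics/w2.npz",pos=s["eef_pos"],rot=s["ee_rot"],**p)
cv2.imwrite("pics/w2.png",cv2.resize(p["pixels"][:,:,::-1],(800,600),interpolation=cv2.INTER_CUBIC))
p=imaging.capture("side")
cv2.imwrite("pics/s2.png",cv2.resize(p["pixels"][100:280,130:310,::-1],(600,600),interpolation=cv2.INTER_CUBIC))
```

```text
[566.86248996  39.87879032 235.02841923] [3.14098260e+00 7.53657917e-04 2.43265075e+00] [-0.32769782 -0.30184303  0.39822803] 0.7012067268954426
```

View pics/w2.png

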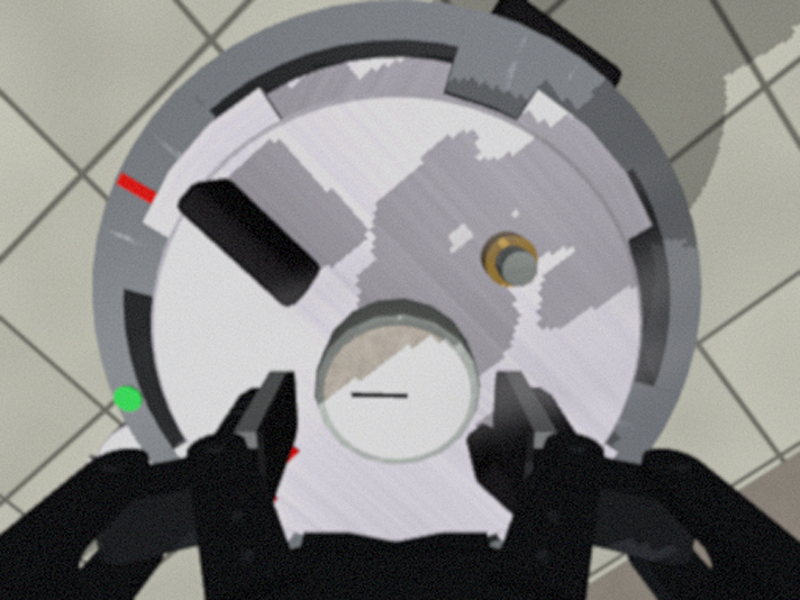

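View pics/s2.png

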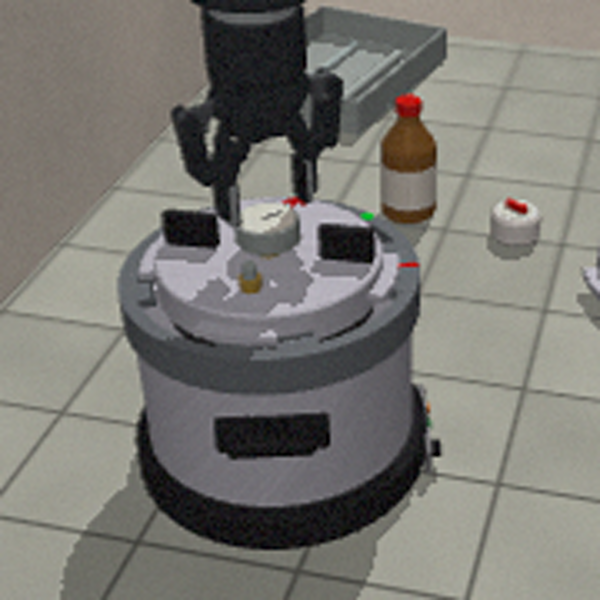

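Run:
```python
from h import *
d=np.load("pics/w2.npz"); p=wrist(d)
f=.64
for n,(u,v,z) in {"gauge":(397,390,250),"valve":(519,266,240),"dot":(128,399,200),"line":(137,188,200)}.items(): print(n, ray(p,u*f-.2,v*f-.2,z).round(1))
obs={n:np.array(v)*f-.2 for n,v in {"gauge":(397,390),"valve":(519,267),"line":(137,188),"dot":(128,399)}.items()}
x,r=fit(p,obs); print(np.round(x,3),r)
# lid centre in tool frame
B=Rn.from_euler("xyz",d["rot"]).as_matrix(); g=ray(p,397*f-.2,390*f-.2,250); print((B.T@(g-d["pos"])).round(1))
```

```text
gauge [568.   40.4 250. ]
valve [564.2  94.4 240. ]
dot [514.9 -66.2 200. ]
line [458.5   4.3 200. ]
[5.62956e+02 4.30140e+01 3.62000e-01 5.67931e+02 3.98470e+01 1.27300e+00] {'gauge': array([-0.9,  0.6]), 'valve': array([ 0.9, -0.8]), 'line': array([0.2, 1.5]), 'dot': array([-0.2, -1.5])}
[ -0.5   1.1 -15. ]
```

apply_moves(
  targets=[
    {"ax": 0, "ay": 0, "az": 0, "tx": 0, "ty": 0, "tz": 0, "gripper": 52},
    {"ax": 0, "ay": 0, "az": 0, "tx": 0, "ty": 0, "tz": 0, "gripper": 48},
    {"ax": 0, "ay": 0, "az": 0, "tx": 0, "ty": 0, "tz": 0, "gripper": 45},
    {"ax": 0, "ay": 0, "az": 0, "tx": 0, "ty": 0, "tz": 0, "gripper": 45},
  ],
  newtons=25,
)

```text
time_s: 4.25
eef_pos: [566.6, 39.9, 234.4]
ee_rot: [3.142, -0.0, 2.433]
wrist_force: [-0.0, 0.1, -1.4]
opening: 0.526
```

Run:
```python
from plant import bot, imaging, spotter
import cv2, numpy as np
s=bot.observe(); print(s["eef_pos"],s["ee_rot"],s["wrist_force"],s["opening"])
p=imaging.capture("wrist")
cv2.imwrite("pics/w3.png",cv2.resize(p["pixels"][:,:,::-1],(800,600),interpolation=cv2.INTER_CUBIC))
p=imaging.capture("side")
cv2.imwrite("pics/s3.png",cv2.resize(p["pixels"][130:230,160:260,::-1],(600,600),interpolation=cv2.INTER_CUBIC))
```

```text
[566.59526281  39.87659378 234.39134617] [ 3.14158879e+00 -4.57948890e-05  2.43274181e+00] [-0.02704925  0.11810923 -1.40276594] 0.5263232625843509
```

View pics/w3.png

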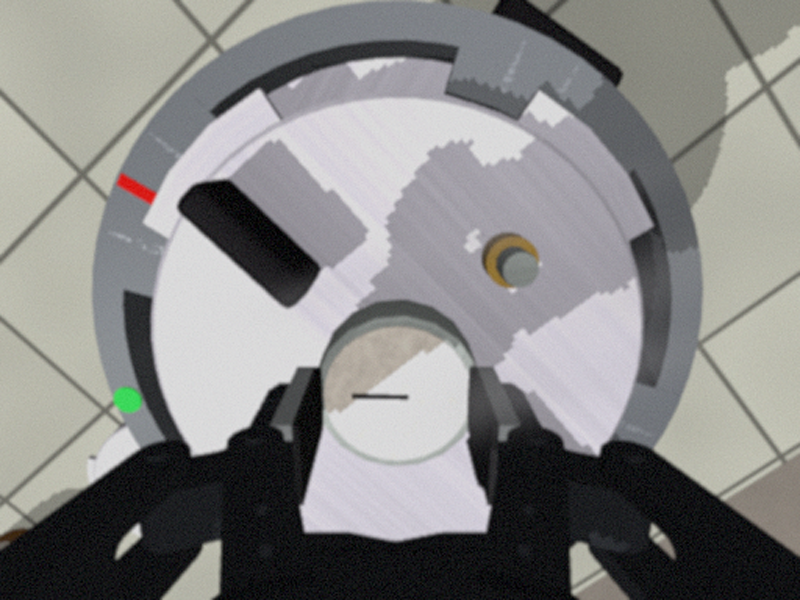

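View pics/s3.png

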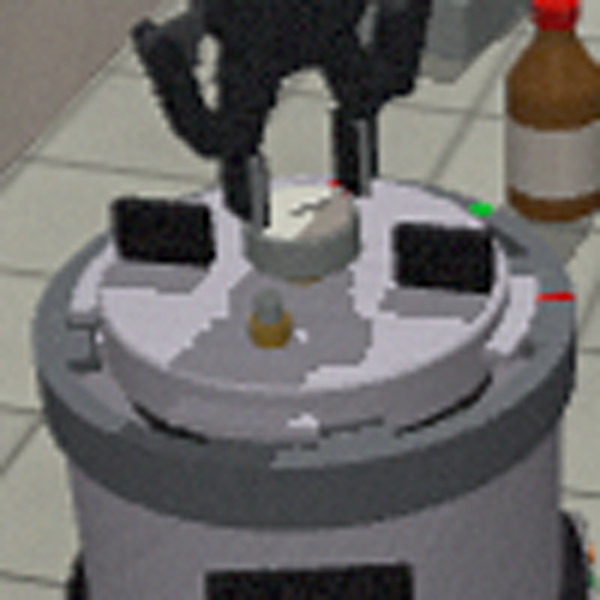

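apply_moves(
  targets=[
    {"ax": 0, "ay": 0, "az": 0, "tx": 0, "ty": 0, "tz": 0, "gripper": 40},
    {"ax": 0, "ay": 0, "az": 0, "tx": 0, "ty": 0, "tz": 0, "gripper": 35},
    {"ax": 0, "ay": 0, "az": 0, "tx": 0, "ty": 0, "tz": 0, "gripper": 35},
  ],
  newtons=30,
)

```text
time_s: 4.65
eef_pos: [566.6, 39.8, 234.4]
ee_rot: [-3.142, -0.0, 2.433]
wrist_force: [-0.3, 0.8, 0.1]
opening: 0.409
```

Run:
```python
from plant import bot, imaging, spotter
import cv2, numpy as np
s=bot.observe(); print(s["eef_pos"],s["ee_rot"],s["wrist_force"],s["opening"])
p=imaging.capture("wrist")
a=cv2.resize(p["pixels"][:,:,::-1],(400,300),interpolation=cv2.INTER_CUBIC)
p=imaging.capture("side")
b=cv2.resize(p["pixels"][115:190,170:270,::-1],(400,300),interpolation=cv2.INTER_CUBIC)
cv2.imwrite("pics/s4.png",np.hstack([a,b]))
```

```text
[566.60532133  39.83996087 234.3791936 ] [-3.14159141e+00 -6.83224160e-05  2.43263266e+00] [-0.31960235  0.81227685  0.12700115] 0.40875040366236814
```

View pics/s4.png

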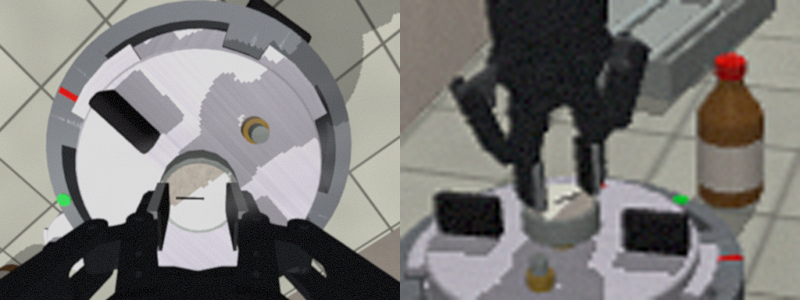

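Run:
```python
from plant import bot, imaging, spotter
import cv2, numpy as np
from h import *
print(bot.tips_ahead,[a for a in dir(bot) if a[0]!="_"])
s=bot.observe(); 
p=imaging.capture("side")
im=cv2.resize(p["pixels"][100:220,160:280,::-1],(600,600),interpolation=cv2.INTER_CUBIC)
B=Rn.from_euler("xyz",s["ee_rot"]).as_matrix()
for X,c in (((0,0,0),(0,0,255)),((0,0,11),(255,0,255)),((0,17.5,11),(0,255,0)),((0,-17.5,11),(0,255,0)),((0,17.5,-20),(255,255,0)),((0,-17.5,-20),(255,255,0))):
    u=(proj(p,B@np.array(X)+s["eef_pos"])-[160,100]+.5)*5
    cv2.circle(im,tuple(int(v) for v in u),5,c,-1)
    print(X,u)
u=(proj(p,[567,40,250])-[160,100]+.5)*5; cv2.circle(im,tuple(int(v) for v in u),4,(0,165,255),2)
cv2.imwrite("pics/s5.png",im)
w=imaging.capture("wrist"); cv2.imwrite("pics/w5.png",cv2.resize(w["pixels"][180:384,120:392,::-1],(800,600),interpolation=cv2.INTER_CUBIC))
```

```text
11.0 ['IKError', 'finish_job', 'observe', 'tips_ahead']
(0, 0, 0) [257.78214113 356.40911786]
(0, 0, 11) [259.10826817 373.54972546]
(0, 17.5, 11) [231.21093282 383.27118415]
(0, -17.5, 11) [286.5243326  363.99597652]
(0, 17.5, -20) [226.87960257 334.13734506]
(0, -17.5, -20) [283.27431074 315.37487957]
```

View pics/s5.png

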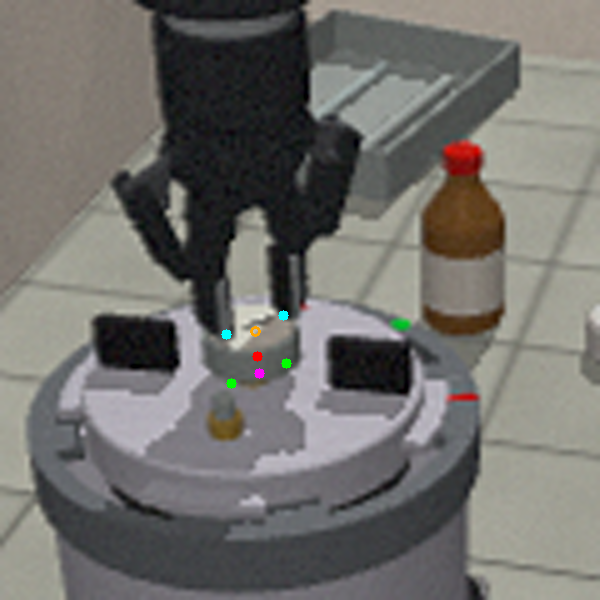

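View pics/w5.png

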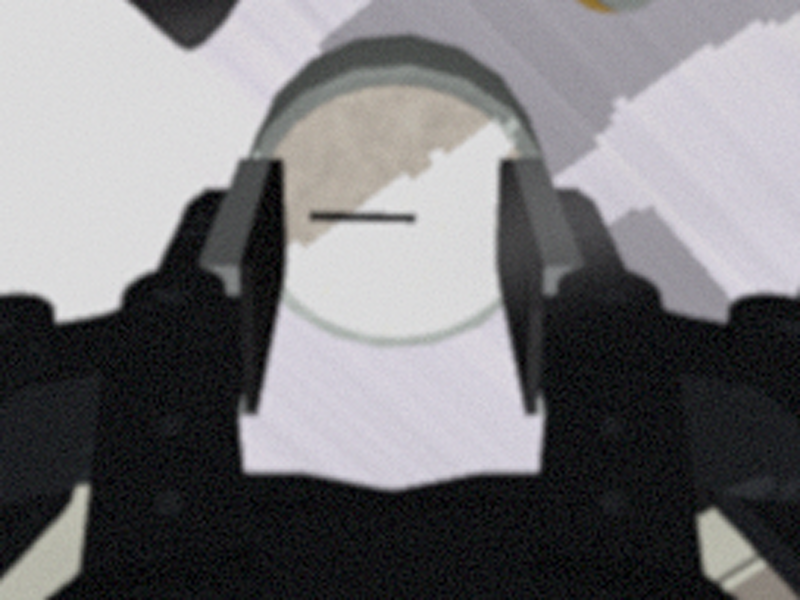

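The jaws closed to 35 mm over the 54 mm gauge without meeting anything. In the side view the fingertips line up with the markers I projected 20 mm behind the TCP, not 11 mm ahead of it. So the tips are still above the gauge, and the `tips_ahead` value does not match what I see. I'll open again and go down in small steps, watching the force.

apply_moves(
  targets=[
    {"ax": 0, "ay": 0, "az": 0, "tx": 0, "ty": 0, "tz": 0, "gripper": 60},
    {"ax": 0, "ay": 0, "az": 0, "tx": 0, "ty": 0, "tz": 0, "gripper": 72},
    {"ax": 0, "ay": 0, "az": 0, "tx": 0, "ty": 0, "tz": 0, "gripper": 72},
    {"ax": 0, "ay": 0, "az": 0, "tx": 0, "ty": 0, "tz": 2, "gripper": 72},
    {"ax": 0, "ay": 0, "az": 0, "tx": 0, "ty": 0, "tz": 4, "gripper": 72},
    {"ax": 0, "ay": 0, "az": 0, "tx": 0, "ty": 0, "tz": 6, "gripper": 72},
  ],
)

```text
time_s: 5.45
eef_pos: [566.6, 39.8, 228.2]
ee_rot: [-3.141, -0.0, 2.433]
wrist_force: [-0.5, -0.8, 0.4]
opening: 0.844
```

```bash
cat > look.py <<'E'
import sys,cv2
from plant import bot, imaging
from h import *
n=sys.argv[1]
s=bot.observe(); print(s["time_s"],s["eef_pos"].round(1),s["ee_rot"].round(3),s["wrist_force"].round(1),s["torque"].round(2),s["opening"]*85.4)
w=imaging.capture("wrist"); np.savez(f"pics/w_{n}.npz",pos=s["eef_pos"],rot=s["ee_rot"],**w)
p=imaging.capture("side"); np.savez(f"pics/s_{n}.npz",**p)
a=cv2.resize(w["pixels"][:,:,::-1],(400,300),interpolation=cv2.INTER_CUBIC)
b=cv2.resize(p["pixels"][115:205,160:280,::-1],(400,300),interpolation=cv2.INTER_CUBIC)
cv2.imwrite(f"pics/l_{n}.png",np.hstack([a,b]))
E
python3 look.py a
```

```text
5.45 [566.6  39.8 228.2] [-3.141 -0.     2.433] [-0.5 -0.8  0.4] [0.06 0.01 0.03] 72.11183596791278
```

View pics/l_a.png

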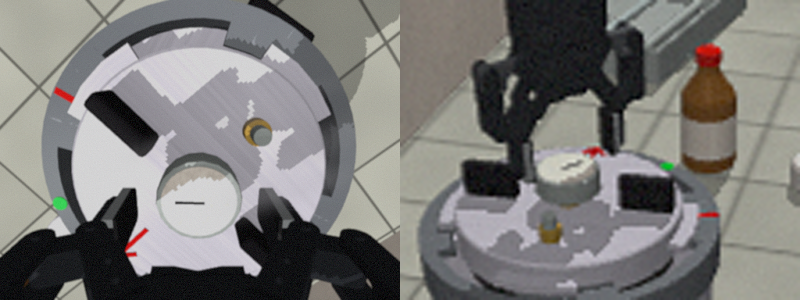

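apply_moves(
  targets=[
    {"ax": 0, "ay": 0, "az": 0, "tx": 0, "ty": 0, "tz": 4, "gripper": 72},
    {"ax": 0, "ay": 0, "az": 0, "tx": 0, "ty": 0, "tz": 8, "gripper": 72},
    {"ax": 0, "ay": 0, "az": 0, "tx": 0, "ty": 0, "tz": 12, "gripper": 72},
  ],
)

```text
time_s: 5.85
eef_pos: [566.5, 39.9, 216.0]
ee_rot: [-3.141, -0.0, 2.433]
wrist_force: [-0.8, 0.3, -0.2]
opening: 0.842
```

```bash
python3 look.py b
```

```text
5.85 [566.5  39.9 216. ] [-3.141 -0.     2.433] [-0.8  0.3 -0.2] [ 0.01  0.01 -0.03] 71.90092367823803
```

View pics/l_b.png

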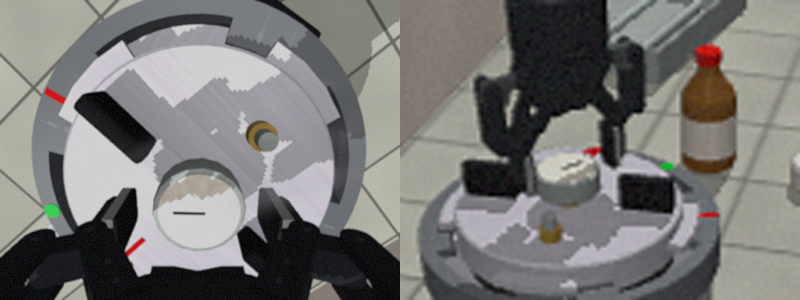

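apply_moves(
  targets=[
    {"ax": 0, "ay": 0, "az": 0, "tx": 0, "ty": 0, "tz": 4, "gripper": 72},
    {"ax": 0, "ay": 0, "az": 0, "tx": 0, "ty": 0, "tz": 8, "gripper": 72},
    {"ax": 0, "ay": 0, "az": 0, "tx": 0, "ty": 0, "tz": 11, "gripper": 72},
    {"ax": 0, "ay": 0, "az": 0, "tx": 0, "ty": 0, "tz": 11, "gripper": 62},
    {"ax": 0, "ay": 0, "az": 0, "tx": 0, "ty": 0, "tz": 11, "gripper": 50},
    {"ax": 0, "ay": 0, "az": 0, "tx": 0, "ty": 0, "tz": 11, "gripper": 45},
    {"ax": 0, "ay": 0, "az": 0, "tx": 0, "ty": 0, "tz": 11, "gripper": 45},
  ],
  newtons=25,
)

```text
time_s: 6.65
eef_pos: [566.7, 40.0, 205.6]
ee_rot: [3.141, 0.0, 2.433]
wrist_force: [0.4, 1.0, -0.6]
opening: 0.623
```

```bash
python3 look.py c
```

```text
6.65 [566.7  40.  205.6] [3.141 0.    2.433] [ 0.4  1.  -0.6] [ 0.08 -0.08 -0.03] 53.17384259740092
```

View pics/l_c.png

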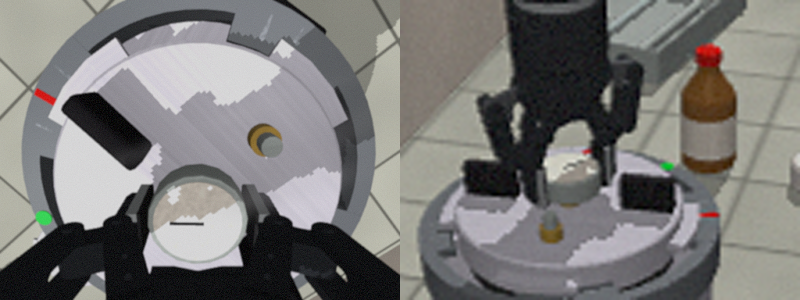

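The gauge is gripped at 53 mm with almost no side force. Next I'll raise the grip force and turn the lid about 30° clockwise.

apply_moves(
  targets=[
    {"ax": 0, "ay": 0, "az": 0, "tx": 0, "ty": 0, "tz": 0, "gripper": 40},
    {"ax": 0, "ay": 0, "az": 0, "tx": 0, "ty": 0, "tz": 0, "gripper": 35},
    {"ax": 0, "ay": 0, "az": 3, "tx": 0, "ty": 0, "tz": 0, "gripper": 35},
    {"ax": 0, "ay": 0, "az": 6, "tx": 0, "ty": 0, "tz": 0, "gripper": 35},
    {"ax": 0, "ay": 0, "az": 9, "tx": 0, "ty": 0, "tz": 0, "gripper": 35},
    {"ax": 0, "ay": 0, "az": 12, "tx": 0, "ty": 0, "tz": 0, "gripper": 35},
    {"ax": 0, "ay": 0, "az": 15, "tx": 0, "ty": 0, "tz": 0, "gripper": 35},
  ],
  newtons=100,
)

```text
time_s: 7.45
eef_pos: [567.0, 39.9, 206.0]
ee_rot: [3.141, 0.001, 2.169]
wrist_force: [0.0, 0.0, 7.5]
opening: 0.604
```

```bash
python3 look.py d
```

```text
7.45 [567.   39.9 206. ] [3.141e+00 1.000e-03 2.169e+00] [0.  0.  7.5] [-0.16  0.17  0.44] 51.6196294939461
```

View pics/l_d.png

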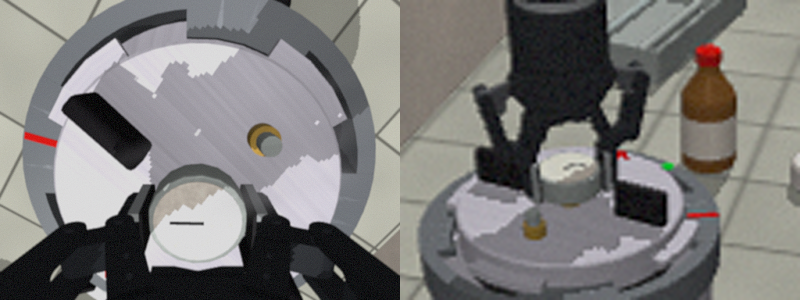

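apply_moves(
  targets=[
    {"ax": 0, "ay": 0, "az": 3, "tx": 0, "ty": 0, "tz": 0, "gripper": 35},
    {"ax": 0, "ay": 0, "az": 6, "tx": 0, "ty": 0, "tz": 0, "gripper": 35},
    {"ax": 0, "ay": 0, "az": 9, "tx": 0, "ty": 0, "tz": 0, "gripper": 35},
    {"ax": 0, "ay": 0, "az": 12, "tx": 0, "ty": 0, "tz": 0, "gripper": 35},
    {"ax": 0, "ay": 0, "az": 15, "tx": 0, "ty": 0, "tz": 0, "gripper": 35},
    {"ax": 0, "ay": 0, "az": 15, "tx": 0, "ty": 0, "tz": 0, "gripper": 35},
  ],
)

```text
time_s: 8.15
eef_pos: [566.1, 39.7, 204.9]
ee_rot: [-3.14, -0.0, 1.908]
wrist_force: [0.3, -0.4, -7.2]
opening: 0.601
```

```bash
python3 look.py e
```

```text
8.15 [566.1  39.7 204.9] [-3.14  -0.     1.908] [ 0.3 -0.4 -7.2] [ 0.04 -0.01  0.  ] 51.36085526364425
```

View pics/l_e.png

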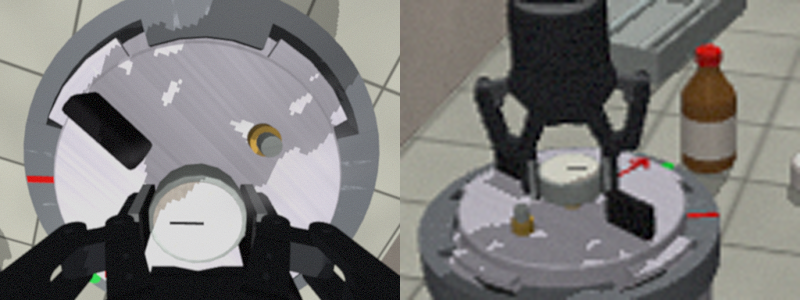

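The wrist now carries the lid's weight (−7.2 N), so the tabs are over the gaps. Lowering.

apply_moves(
  targets=[
    {"ax": 0, "ay": 0, "az": 0, "tx": 0, "ty": 0, "tz": 2, "gripper": 35},
    {"ax": 0, "ay": 0, "az": 0, "tx": 0, "ty": 0, "tz": 4, "gripper": 35},
    {"ax": 0, "ay": 0, "az": 0, "tx": 0, "ty": 0, "tz": 6, "gripper": 35},
    {"ax": 0, "ay": 0, "az": 0, "tx": 0, "ty": 0, "tz": 8, "gripper": 35},
    {"ax": 0, "ay": 0, "az": 0, "tx": 0, "ty": 0, "tz": 10, "gripper": 35},
  ],
)

```text
time_s: 8.75
eef_pos: [566.6, 39.8, 195.2]
ee_rot: [-3.142, -0.0, 1.909]
wrist_force: [-1.1, -0.2, -4.7]
opening: 0.602
```

apply_moves(
  targets=[
    {"ax": 0, "ay": 0, "az": 0, "tx": 0, "ty": 0, "tz": 2, "gripper": 35},
    {"ax": 0, "ay": 0, "az": 0, "tx": 0, "ty": 0, "tz": 4, "gripper": 35},
    {"ax": 0, "ay": 0, "az": 0, "tx": 0, "ty": 0, "tz": 5, "gripper": 35},
    {"ax": 0, "ay": 0, "az": 0, "tx": 0, "ty": 0, "tz": 5, "gripper": 35},
  ],
)

```text
time_s: 9.15
eef_pos: [566.7, 39.8, 190.7]
ee_rot: [3.141, 0.0, 1.909]
wrist_force: [-3.6, -1.6, 4.6]
opening: 0.599
```

apply_moves(
  targets=[
    {"ax": 0, "ay": 0, "az": 0, "tx": 0, "ty": 0, "tz": 1, "gripper": 35},
    {"ax": 0, "ay": 0, "az": 0, "tx": 0, "ty": 0, "tz": 2, "gripper": 35},
    {"ax": 0, "ay": 0, "az": 0, "tx": 0, "ty": 0, "tz": 3, "gripper": 35},
    {"ax": 0, "ay": 0, "az": 0, "tx": 0, "ty": 0, "tz": 3, "gripper": 35},
  ],
)

```text
time_s: 9.55
eef_pos: [566.7, 39.8, 188.0]
ee_rot: [3.141, 0.0, 1.909]
wrist_force: [-6.1, -1.4, 10.5]
opening: 0.6
```

```bash
python3 look.py f
```

```text
9.55 [566.7  39.8 188. ] [3.141 0.    1.909] [-6.1 -1.4 10.5] [-0.45  1.29  0.03] 51.224047678942206
```

View pics/l_f.png

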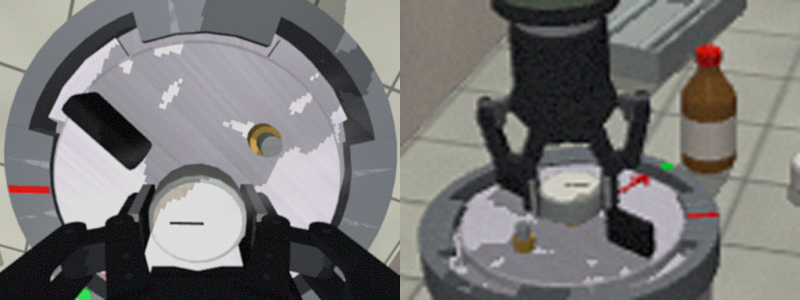

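apply_moves(
  targets=[
    {"ax": 0, "ay": 0, "az": 0, "tx": 0.4, "ty": -1.2, "tz": 0, "gripper": 35},
    {"ax": 0, "ay": 0, "az": 0, "tx": 0.4, "ty": -1.2, "tz": 0, "gripper": 35},
    {"ax": 0, "ay": 0, "az": 2, "tx": 0.4, "ty": -1.2, "tz": 0, "gripper": 35},
    {"ax": 0, "ay": 0, "az": 4, "tx": 0.4, "ty": -1.2, "tz": 0, "gripper": 35},
    {"ax": 0, "ay": 0, "az": 6, "tx": 0.4, "ty": -1.2, "tz": 0, "gripper": 35},
  ],
)

```text
time_s: 10.15
eef_pos: [566.4, 39.9, 188.4]
ee_rot: [3.139, 0.001, 1.803]
wrist_force: [0.4, -2.0, 10.3]
opening: 0.604
```

apply_moves(
  targets=[
    {"ax": 0, "ay": 0, "az": 2, "tx": 0, "ty": 0, "tz": 0, "gripper": 35},
    {"ax": 0, "ay": 0, "az": 4, "tx": 0, "ty": 0, "tz": 0, "gripper": 35},
    {"ax": 0, "ay": 0, "az": 6, "tx": 0, "ty": 0, "tz": 0, "gripper": 35},
    {"ax": 0, "ay": 0, "az": 8, "tx": 0, "ty": 0, "tz": 0, "gripper": 35},
    {"ax": 0, "ay": 0, "az": 10, "tx": 0, "ty": 0, "tz": 0, "gripper": 35},
  ],
)

```text
time_s: 10.65
eef_pos: [566.4, 40.0, 188.4]
ee_rot: [3.139, 0.0, 1.629]
wrist_force: [-0.1, 0.0, 10.0]
opening: 0.6
```

```bash
python3 look.py g
```

```text
10.65 [566.4  40.  188.4] [3.139 0.    1.629] [-0.1  0.  10. ] [-0.26  0.23  0.64] 51.2341379599818
```

View pics/l_g.png

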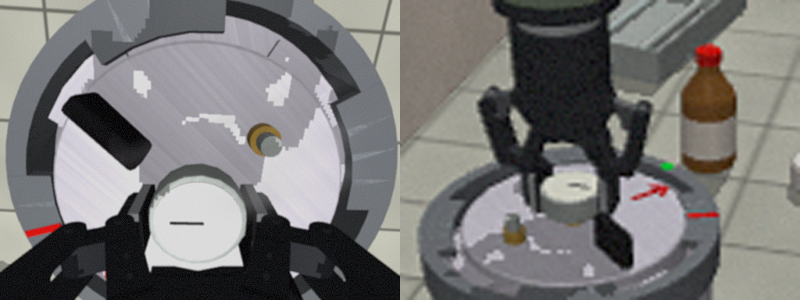

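The tabs are now about 9° under the lugs, the torque is small (0.6 N m) and the down force is steady at 10 N. I'll carry on.

apply_moves(
  targets=[
    {"ax": 0, "ay": 0, "az": 2.5, "tx": 0, "ty": 0, "tz": 0, "gripper": 35},
    {"ax": 0, "ay": 0, "az": 5, "tx": 0, "ty": 0, "tz": 0, "gripper": 35},
    {"ax": 0, "ay": 0, "az": 7.5, "tx": 0, "ty": 0, "tz": 0, "gripper": 35},
    {"ax": 0, "ay": 0, "az": 10, "tx": 0, "ty": 0, "tz": 0, "gripper": 35},
    {"ax": 0, "ay": 0, "az": 12.5, "tx": 0, "ty": 0, "tz": 0, "gripper": 35},
    {"ax": 0, "ay": 0, "az": 15, "tx": 0, "ty": 0, "tz": 0, "gripper": 35},
    {"ax": 0, "ay": 0, "az": 17.5, "tx": 0, "ty": 0, "tz": 0, "gripper": 35},
    {"ax": 0, "ay": 0, "az": 20, "tx": 0, "ty": 0, "tz": 0, "gripper": 35},
  ],
)

```text
time_s: 11.55
eef_pos: [567.2, 40.0, 188.7]
ee_rot: [3.137, -0.002, 1.28]
wrist_force: [4.3, -1.1, 8.6]
opening: 0.6
```

```bash
python3 look.py h
python3 - <<'E'
from plant import imaging
import cv2,numpy as np
p=imaging.capture("top"); np.savez("pics/t_h.npz",**p)
cv2.imwrite("pics/t_h.png",cv2.resize(p["pixels"][100:200,195:295,::-1],(600,600),interpolation=cv2.INTER_CUBIC))
s=np.load("pics/s_h.npz")["pixels"]
cv2.imwrite("pics/s_h.png",cv2.resize(s[140:220,160:260,::-1],(800,600)[:2],interpolation=cv2.INTER_CUBIC))
E
```

```text
11.55 [567.2  40.  188.7] [ 3.137e+00 -2.000e-03  1.280e+00] [ 4.3 -1.1  8.6] [-0.32 -0.8   0.81] 51.254047020098625
```

View pics/t_h.png

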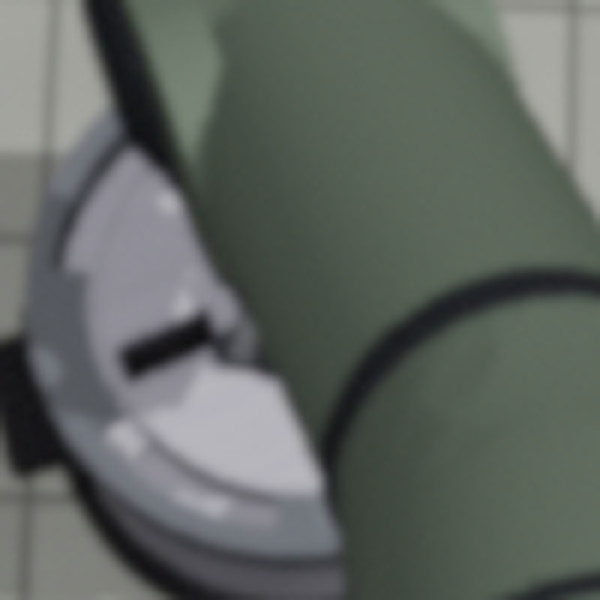

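View pics/s_h.png

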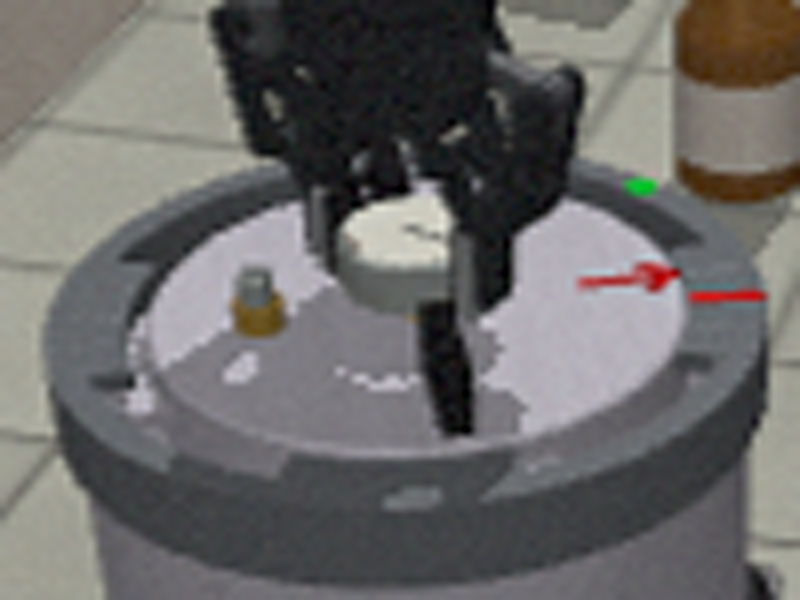

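Run:
```python
from h import *
import cv2
p=np.load("pics/s_h.npz"); im=p["pixels"].astype(int); r,g,b=im[...,0],im[...,1],im[...,2]
k,l,s,c=cv2.connectedComponentsWithStats(((r>g+50)&(r>b+50)).astype(np.uint8))
for i in range(1,k):
    if 140<c[i][1]<200: print(s[i],c[i])
P=lambda u,v,z: ray(p,u/8+160-.5,v/7.5+140-.5,z)
for n,(u,v,z) in {"tip":(680,273,200.5),"tail":(578,284,200.5),"l0":(690,297,200),"l1":(766,295,200),"lm":(728,296,200),"dot":(641,187,200),"gauge":(402,230,232.5),"valve":(255,272,222)}.items(): print(n,P(u,v,z).round(1))
C=np.array([565,40.5]); 
for n in ("tip","lm","dot"): 
    u={"tip":(680,273,200.5),"lm":(728,296,200),"dot":(641,187,200)}[n]; q=P(*u)[:2]-C; print(n,np.degrees(np.arctan2(q[1],q[0])),np.hypot(*q))
```

```text
[282 159   6   5  18] [284.5        161.33333333]
[325 161   8   6  14] [328.14285714 163.14285714]
[232 175  13   4  23] [239.34782609 176.56521739]
[246 179  10   1  10] [250.5 179. ]
tip [485.5  -9.4 200.5]
tail [518.6   7.1 200.5]
l0 [477.9   5.5 200. ]
l1 [452.2  -2.3 200. ]
lm [465.    1.6 200. ]
dot [516.8 -69.7 200. ]
gauge [572.4  34.6 232.5]
valve [617.6  58.6 222. ]
tip -147.9111716064015 93.83994931675444
lm -158.74587531507865 107.27419434951027
dot -113.62472359643752 120.27085419705014
```

apply_moves(
  targets=[
    {"ax": 0, "ay": 0, "az": 2, "tx": 0, "ty": 0.8, "tz": 0, "gripper": 35},
    {"ax": 0, "ay": 0, "az": 4, "tx": 0, "ty": 0.8, "tz": 0, "gripper": 35},
    {"ax": 0, "ay": 0, "az": 6, "tx": 0, "ty": 0.8, "tz": 0, "gripper": 35},
    {"ax": 0, "ay": 0, "az": 8, "tx": 0, "ty": 0.8, "tz": 0, "gripper": 35},
    {"ax": 0, "ay": 0, "az": 9.5, "tx": 0, "ty": 0.8, "tz": 0, "gripper": 35},
    {"ax": 0, "ay": 0, "az": 9.5, "tx": 0, "ty": 0.8, "tz": 0, "gripper": 35},
  ],
)

```text
time_s: 12.3
eef_pos: [567.6, 39.9, 188.6]
ee_rot: [3.139, -0.002, 1.114]
wrist_force: [2.0, -0.4, 10.0]
opening: 0.601
```

```bash
python3 look.py i
python3 - <<'E'
import cv2,numpy as np
s=np.load("pics/s_i.npz")["pixels"]
cv2.imwrite("pics/s_i.png",cv2.resize(s[140:220,160:260,::-1],(800,600)[:2],interpolation=cv2.INTER_CUBIC))
E
```

```text
12.3 [567.6  39.9 188.6] [ 3.139e+00 -2.000e-03  1.114e+00] [ 2.  -0.4 10. ] [-0.01 -0.3  -0.21] 51.321017589491284
```

View pics/s_i.png

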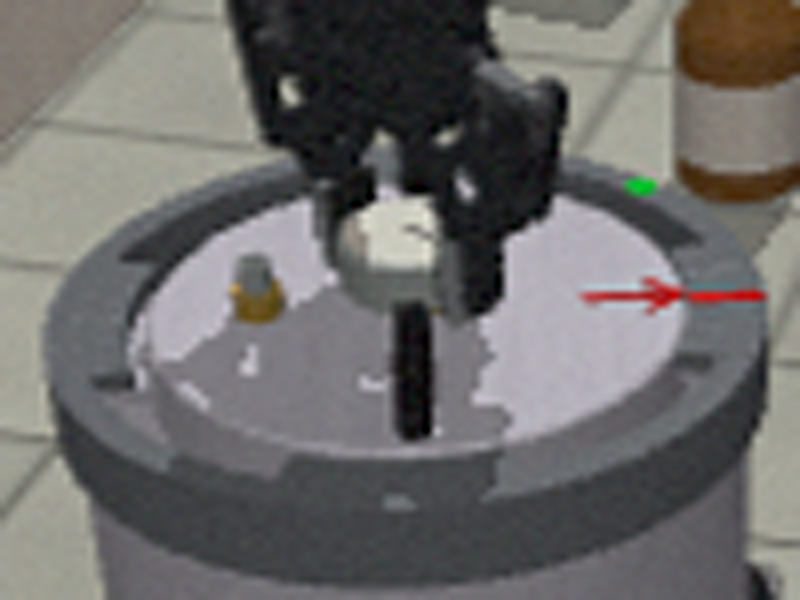

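The arrow tip (683,295) lines up with the red line (690–765,295). Releasing and rising.

apply_moves(
  targets=[
    {"ax": 0, "ay": 0, "az": 0, "tx": 0, "ty": 0, "tz": -1, "gripper": 35},
    {"ax": 0, "ay": 0, "az": 0, "tx": 0, "ty": 0, "tz": -1.5, "gripper": 56},
    {"ax": 0, "ay": 0, "az": 0, "tx": 0, "ty": 0, "tz": -1.5, "gripper": 75},
    {"ax": 0, "ay": 0, "az": 0, "tx": 0, "ty": 0, "tz": -1.5, "gripper": 75},
    {"ax": 0, "ay": 0, "az": 0, "tx": 0, "ty": 0, "tz": -1.5, "gripper": 75},
    {"ax": 0, "ay": 0, "az": 0, "tx": 0, "ty": 0, "tz": -10, "gripper": 75},
    {"ax": 0, "ay": 0, "az": 0, "tx": 0, "ty": 0, "tz": -30, "gripper": 75},
    {"ax": 0, "ay": 0, "az": 0, "tx": 0, "ty": 0, "tz": -60, "gripper": 75},
    {"ax": 0, "ay": 0, "az": 0, "tx": 0, "ty": 0, "tz": -100, "gripper": 75},
    {"ax": 0, "ay": 0, "az": 0, "tx": 0, "ty": 0, "tz": -150, "gripper": 75},
    {"ax": 0, "ay": 0, "az": 0, "tx": 0, "ty": 0, "tz": -160, "gripper": 75},
    {"ax": 0, "ay": 0, "az": 0, "tx": 0, "ty": 0, "tz": -160, "gripper": 75},
  ],
)

```text
time_s: 13.6
eef_pos: [566.7, 39.8, 349.7]
ee_rot: [3.138, -0.002, 1.115]
wrist_force: [-0.6, -0.2, -0.3]
opening: 0.878
```

```bash
python3 look.py j
python3 - <<'E'
import cv2,numpy as np
s=np.load("pics/s_j.npz")["pixels"]
cv2.imwrite("pics/s_j.png",cv2.resize(s[140:220,160:260,::-1],(800,600)[:2],interpolation=cv2.INTER_CUBIC))
cv2.imwrite("pics/w_j.png",cv2.resize(np.load("pics/w_j.npz")["pixels"][:,:,::-1],(800,600),interpolation=cv2.INTER_CUBIC))
E
```

```text
13.6 [566.7  39.8 349.7] [ 3.138e+00 -2.000e-03  1.115e+00] [-0.6 -0.2 -0.3] [ 0.03  0.01 -0.05] 74.96263022096154
```

View pics/s_j.png

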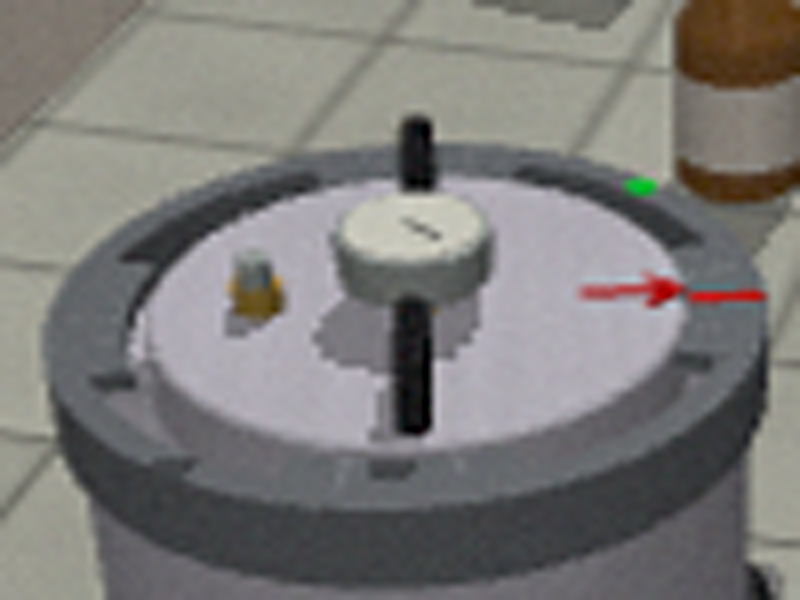

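View pics/w_j.png

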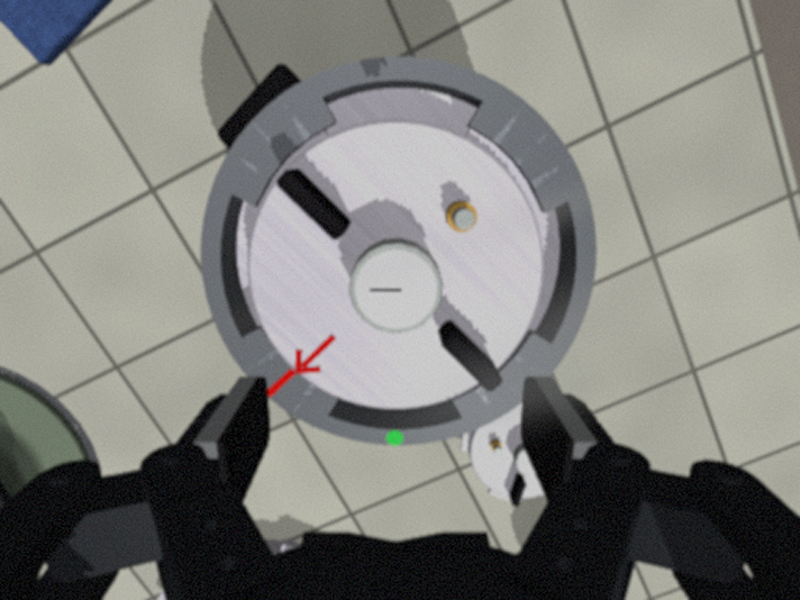

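Run:
```python
from h import *
p=wrist(np.load("pics/w_j.npz")); f=.64
V={"gauge":(396,286),"tip":(298,371),"valve":(463,216),"dot":(395,438),"line":(281,384)}
obs={n:np.array(v)*f-.2 for n,v in V.items()}
for z in (171,174): 
    x,r=fit(p,obs,zl=z); print(z,x.round(3),r, "arrow y mm",-92*np.sin(x[5]))
P=lambda u,v,z: ray(p,u*f-.2,v*f-.2,z).round(1)
print(P(298,371,203),P(291,374,200),P(270,394,200),P(396,286,235),P(395,438,200))
```

```text
171 [5.69033e+02 3.91510e+01 3.17000e-01 5.67337e+02 3.93850e+01 2.10000e-02] {'gauge': array([-0.4,  0.7]), 'tip': array([ 0.2, -0.3]), 'valve': array([ 0.4, -0.4]), 'dot': array([0.3, 0. ]), 'line': array([-0.5,  0.1])} arrow y mm -1.962651410091624
174 [5.69003e+02 3.92600e+01 3.18000e-01 5.67635e+02 4.00240e+01 2.10000e-02] {'gauge': array([-0.4,  0.8]), 'tip': array([-0.3,  0.3]), 'valve': array([ 0.8, -0.9]), 'dot': array([ 0.3, -0.1]), 'line': array([-0.5,  0.1])} arrow y mm -1.9525022383495534
[480.2   8.6 203. ] [473.7   7.9 200. ] [453.6   1.3 200. ] [567.9  39.8 235. ] [515.  -66.9 200. ]
```

The arrow measures about 2 mm off the line, against the 7 mm allowed. The lid is down, its tabs are hidden under the lugs, and the arm is clear. Handing in.

```bash
python3 -c "
from plant import bot
print(bot.finish_job())"
```

```text
the job is handed in; nothing more can be done
None
```

The lid is locked, with the red arrow on the red line, and I handed the job in at about 13.7 s of the 54 s allowed. `finish_job` reports no verdict.

**What I did**
- I gripped the lid by its central gauge, with the jaws at 45° to the wings.
- I turned it about 30° clockwise. The wrist then carried the lid's weight (about 7 N), which showed the tabs were over the gaps.
- I lowered it, pressed it down with about 10 N, and turned it about 45° further clockwise. The torque I sampled on the way stayed below 1 N m.
- I eased off, let go and rose clear.

**Last checks**
- **Arrow:** the wrist-camera fit puts the tip about 2 mm from the middle of the line (limit 7 mm), and the side view agrees.
- **Height and level:** by eye the lid looks level, with its tabs under the lugs. I did not measure either separately after letting go.
- **Centring:** the lid axis was fitted within about 2 mm of the steriliser axis (limit 6 mm).
- **Contact:** wrist force is about zero, so the robot is not touching anything.
- **Other things on the bench:** I did not measure their positions again. The arm did not go down near any of them.

**What disagreed:** `bot.tips_ahead` says the fingertips stand 11 mm ahead of the TCP. My first two closings, to 45 mm and then 35 mm, passed above the gauge without touching it, and the pictures put the tips about 20 mm behind the TCP. I relied on the pictures and went down in small steps from there.

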